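# Seat the camera board in the microscope's controller box

## Robot

A 6-joint arm with a two-finger parallel gripper is mounted at the origin on the work surface. World frame = base frame: x ahead of the robot, y to its left, z up, the work surface at z = 0. Lengths are in mm, angles in rad, forces in N, time in s.
With the tool pointing down it reaches from about 350 to 850 mm from the base axis. Payload 8.1 kg.
Tool frame: the origin (TCP) lies midway between the tips of the shut fingers; the grasp point (between the pads) lies 19 mm behind it (env.grasp_offset is the distance from the TCP to the grasp point, in mm); z points along the fingers, y is the line along which they close (so a half turn about z gives the same grasp; the last joint's range is limited). The gripper opens to 93 mm and grips with 3 to 60 N. Pads are 15 mm wide; open, the fingers measure 128 mm over their backs; the gripper's body (75 mm by 188 mm) begins 65 mm behind the grasp point.
Start: joints at [1.109, 0.13, 1.488, -0, 1.523, -0.085], TCP at [220.747, 557.921, 218.635] pointing down, gripper open.
Joint ranges: [-2.96, 2.96], [-0.89, 2.26], [0.02, 2.5], [-1.34, 4.48], [0, 2.73], [-2.66, 2.66]. Speed limits (rad/s): [2.39, 2.39, 2.79, 3.14, 3.14, 3.14].

## Interface

Orientations are given as a unit quaternion [x, y, z, w].
In Python, from rig import env gives the robot as it stands. The module is installed in compiled form; this text tells all that it offers. Calls block until the motion is done:
- env.goto(position, orientation): joint-space move of the TCP to a pose.
- env.move_linear(position, rotation=None, rate=150, force_limit=None): straight line of the TCP; rotation=None keeps the orientation; rate is the mean speed in mm/s. With force_limit (N) it stops when the force on the tool has changed by that much, and returns True; else False.
- env.move_j(angles): joint-space move.
- env.gripper_to(opening, squeeze=None): finger opening in mm; squeeze is the grip in N (None keeps the last); returns when the fingers have stopped.
- env.wait(seconds).
- env.solve_ik(position, orientation): joint angles nearest the present ones, or None.
- env.capture(name): name is "scene" or "top" or "wrist"; returns the picture (384x512x3 uint8, red, green, blue); there is no depth.
- env.camera_params(name): a dict with "mtx" (3x3 intrinsics, pixels), "origin" and "orientation" of the camera in the world; the wrist camera has in their place "T_tool_cam" (4x4, takes a point from camera to tool coordinates, whose origin is the TCP and whose axes are the flange's). Camera axes: x right, y up, looking along -z (the intrinsics and any distortion apply to the point x, -y, -z); pixel columns grow to the right and rows downward; lengths in mm; the calibration is good to about 2 mm. A picture is of the moment at which its call begins: read the wrist's pose just before it. camera_params takes no time and is no camera call.
A pose or a line that the arm cannot do raises env.IKError and nothing moves.
- env.hand_in(): hands the job in; it is judged then, once.
Readings, each from a call of its own:
- env.get_time_s(): time.
- env.get_joints(): joint angles.
- env.get_qvel(): joint speeds.
- env.get_effort(): joint torques, N m.
- env.get_eef_pos(): TCP position.
- env.get_tcp_rot(): TCP orientation.
- env.get_ft_force(): force on the tool from outside, world axes, zero at the start.
- env.get_torque(): the same for the moment, N m.
- env.get_gripper_width(): finger opening in mm.
- env.get_grip_force(): force on a finger pad.
Only numpy, scipy, OpenCV 4.12 (cv2) and the standard library are available. Lean on these libraries where they do the work, as an engineer would, in place of code of your own. Each camera call takes 0.05 s, during which the arm holds its last target. There are 200 camera calls.

## Task

Take the green-handled board out of the grey stand and, with both red levers of the white controller box still open, slide it down the box's two card guides until it rests on the connector. Then swing both red levers fully inward to their stops so that they press the board home and hold it level. Work gently, forcing neither the board nor the levers, and leave the other boards and the things on the bench where they are.

Things in the scene. Friction and masses are not known exactly. Their poses are not given: they have to be found in the camera images.
- card: camera board to fit, upright in one of three slots (62 mm apart, 28 mm deep, floor 10 mm above the table) of a grey stand. Green board 4 mm thick (x), 140 wide (y), 78 high; green grip block on mid top edge, 10 mm thick, 60 wide, from 78 to 118 mm above the bottom edge; origin mid bottom edge, z up. 0.2 kg. Either face may go forward
- rack: fixed white box, 120 (x) by 200 (y) mm, walls 56 high, origin under its middle. A carrier in it, clamped up to 10 mm off the middle in x and 3 in y (not measured: look or feel), bears two facing guides at its y ends: slots 6 mm wide in x, 143 between bottoms in y, mouth at 84 mm flared 1.4 each side, and a sprung connector, top at 28 mm (4 N + 0.35 N/mm); levers press the board to 22 mm
- lever_left (a joint): red lever at the carrier's +y end: 0 = open (handle leans 45 degrees out), 1.3 rad = rigid stop, closed (leans 30 degrees in). Hinge along x, 88 mm from the carrier's middle, 104 mm above the table; handle 65 mm long, 6 thick, 24 wide. Push its outer face inward, 2 to 6 N; it stays where left. Over the last 0.25 rad its nose presses the board's shoulder down
- lever_right (a joint): red lever at the carrier's -y end: 0 = open (handle leans 45 degrees out), 1.3 rad = rigid stop, closed (leans 30 degrees in). Hinge along x, 88 mm from the carrier's middle, 104 mm above the table; handle 65 mm long, 6 thick, 24 wide. Push its outer face inward, 2 to 6 N; it stays where left. Over the last 0.25 rad its nose presses the board's shoulder down
- spare_blue: spare board in the stand, leave alone: as the card but with a blue grip block; origin likewise
- spare_white: spare board in the stand, leave alone: as the card but with a white grip block; origin likewise
- calculator: grey calculator lying on the bench, 150 x 90 x 16 mm, origin under its middle
- pen: blue pen lying on the bench, 130 mm long, 10 mm thick, origin under its middle
- jar: amber jar, 56 mm across, 70 mm high, origin under its middle
- tip_box: green box of pipette tips, 120 x 80 x 54 mm, origin under its middle
- screwdriver: screwdriver lying on the bench, 170 mm long
- slide_box: flat white box of slides, 100 x 200 x 35 mm, origin under its middle
Not all that is in view belongs to the job. There is more than one size of the card; the job needs the smaller.

How it is judged:
By the outcome, as a careful person would: the job done as asked, in the order asked, and still so for the second after the job is handed in, with the robot touching nothing.
It also fails if it takes over 72 s, if anything falls off the work surface, if the arm or the gripper's body presses on something with over 40 N, if the wrist force passes 120 N, or if a joint passes its speed limit or range.

## Working session

There is one attempt and no reset: what is moved stays moved. The work goes in short steps, each a Python script; the robot and the scene stay as the last script left them, time stands still between calls to the robot, and variables do not carry over. Pictures are saved under pics/ and viewed, at most 10 in all, crops included, and the job is handed in when it is done.

```bash
mkdir -p pics
python3 - <<'E'
from rig import env
import cv2,numpy as np
for n in("scene","top"):
    im=env.capture(n); cv2.imwrite(f"pics/{n}0.png",cv2.cvtColor(im,cv2.COLOR_RGB2BGR))
    print(n,{k:np.round(v,4).tolist() if not isinstance(v,str) else v for k,v in env.camera_params(n).items()})
print({k:np.round(v,4).tolist() for k,v in env.camera_params("wrist").items()})
a=cv2.imread("pics/scene0.png");b=cv2.imread("pics/top0.png")
cv2.imwrite("pics/scene0b.png",cv2.resize(a,(800,600),interpolation=cv2.INTER_CUBIC))
cv2.imwrite("pics/top0b.png",cv2.resize(b,(800,600),interpolation=cv2.INTER_CUBIC))
print(env.get_time_s(),env.get_tcp_rot(),env.grasp_offset,env.get_ft_force())
E
```

```text
scene {'mtx': [[477.1413, 0.0, 247.3533], [0.0, 477.1413, 193.4777], [0.0, 0.0, 1.0]], 'origin': [1118.7428, 757.611, 1117.1192], 'orientation': [0.1234, 0.3362, 0.8854, 0.2964]}
top {'mtx': [[386.44, 0.0, 257.3404], [0.0, 386.44, 192.4223], [0.0, 0.0, 1.0]], 'origin': [325.9995, 39.202, 1147.7391], 'orientation': [-0.0816, 0.0789, 0.7044, -0.7006]}
{'mtx': [[341.5761, 0.0, 256.2141], [0.0, 341.5761, 193.5571], [0.0, 0.0, 1.0]], 'T_tool_cam': [[0.0006, 0.969, 0.2469, 68.4324], [1.0, -0.0006, -0.0003, -0.6216], [-0.0001, 0.2469, -0.969, -166.4608], [0.0, 0.0, 0.0, 1.0]]}
0.1 [ 1.87269880e-01  9.82308176e-01 -7.70786497e-04 -2.11005041e-04] 18.8 [-0.15380387  0.00273076 -0.04498609]
```

View pics/scene0b.png

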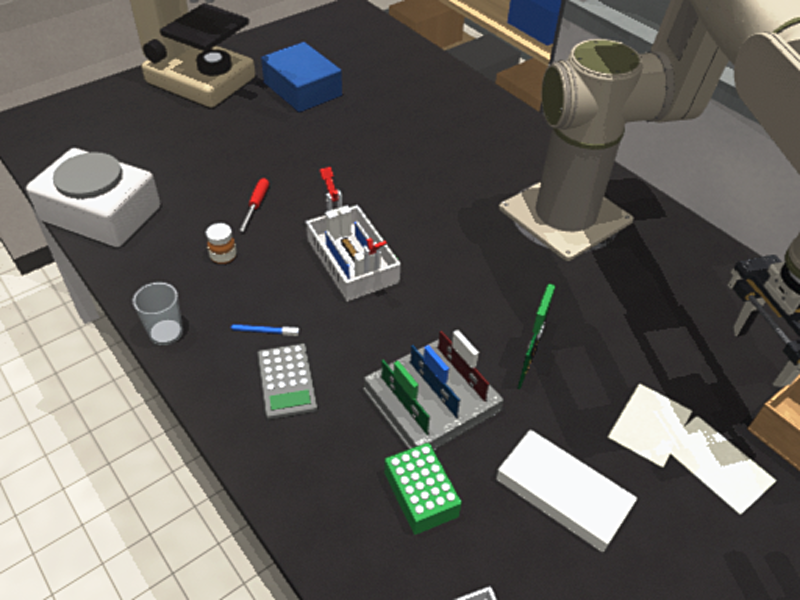

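View pics/top0b.png

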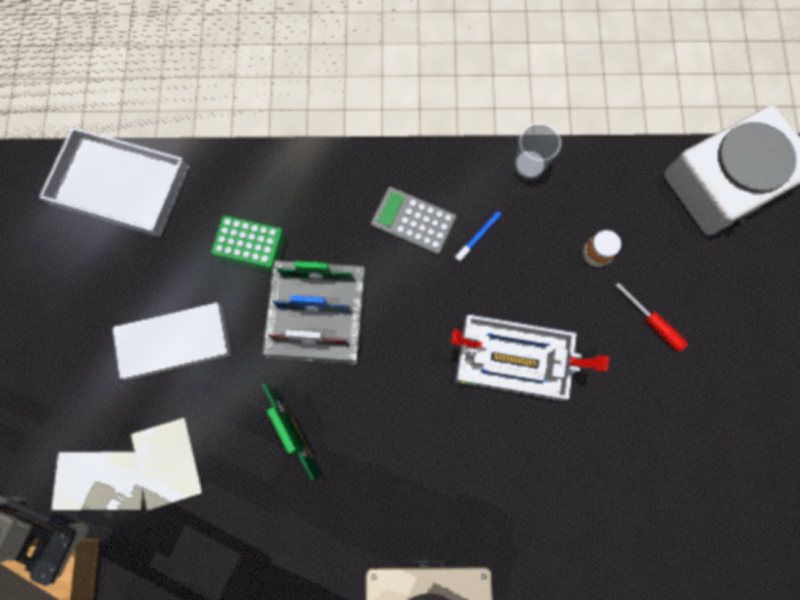

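The stand (top view, 800-px scale) holds green (312,268), blue (307,300) and white (303,335) boards. A larger loose green board lies at (290,430), outside the stand. The target is the green one in the stand, at scene (405,380). The rack is at top (517,358), with levers at (465,340) and (590,362).

```bash
cat > h.py <<'E'
from rig import env
import numpy as np, cv2
from scipy.spatial.transform import Rotation as R
def cam(n):
    p=env.camera_params(n)
    if n=="wrist":
        T=np.eye(4);T[:3,:3]=R.from_quat(env.get_tcp_rot()).as_matrix();T[:3,3]=env.get_eef_pos()
        M=T@np.array(p["T_tool_cam"]);return np.array(p["mtx"]),M[:3,3],M[:3,:3]
    return np.array(p["mtx"]),np.array(p["origin"]),R.from_quat(p["orientation"]).as_matrix()
def ray(c,uv):
    K,o,M=c;d=np.linalg.inv(K)@[uv[0],uv[1],1];return o,M@(d*[1,-1,-1])
def atz(c,uv,z):
    o,d=ray(c,uv);return o+d*(z-o[2])/d[2]
def tri(*obs):
    A=np.zeros((3,3));b=np.zeros(3);L=[]
    for c,uv in obs:
        o,d=ray(c,uv);d=d/np.linalg.norm(d);P=np.eye(3)-np.outer(d,d);A+=P;b+=P@o;L.append((o,P))
    x=np.linalg.solve(A,b);return x,max(np.linalg.norm(P@(x-o)) for o,P in L)
def proj(c,X):
    K,o,M=c;p=(M.T@(np.asarray(X)-o))*[1,-1,-1];p=K@p;return p[:2]/p[2]
def down(yaw):  # tool down, tool y axis (closing) at world angle yaw
    y=np.array([np.cos(yaw),np.sin(yaw),0]);z=np.array([0,0,-1.]);x=np.cross(y,z)
    return R.from_matrix(np.c_[x,y,z]).as_quat()
def snap(name,fn,scale=1.5625):
    c=cam(name);im=cv2.cvtColor(env.capture(name),cv2.COLOR_RGB2BGR);cv2.imwrite(f"pics/{fn}_raw.png",im)
    cv2.imwrite(f"pics/{fn}.png",cv2.resize(im,None,fx=scale,fy=scale,interpolation=cv2.INTER_CUBIC))
    np.savez(f"pics/{fn}.npz",*c);return c
def load(fn):
    f=np.load(f"pics/{fn}.npz");return tuple(f[k] for k in f.files)
E
python3 - <<'E'
from h import *
t,s=cam("top"),cam("scene");k=1/1.5625
for n,uv,z in [("grip1",(293,266),128),("grip2",(329,268),128),("blue",(307,300),128),("standA",(276,262),20),("standB",(364,266),20),("standC",(264,354),20),("standD",(357,361),20),
 ("rackA",(469,317),56),("rackB",(577,332),56),("rackC",(458,381),56),("rackD",(569,398),56)]:
    print(n,atz(t,np.array(uv)*k,z).round())
for n,a,b in [("grip L/R",(293,266),(416,392)),("grip2",(329,268),(392,362)),("rackA",(469,317),(350,298)),("rackB",(577,332),(308,228)),("rackC",(458,381),(399,270))]:
    x,e=tri((t,np.array(a)*k),(s,np.array(b)*k));print(n,x.round(),e.round(1))
print(env.get_joints())
E
```

```text
grip1 [626. 234. 128.]
grip2 [622. 171. 128.]
blue [564. 207. 128.]
standA [666. 288.  20.]
standB [657. 117.  20.]
standC [486. 303.  20.]
standD [471. 128.  20.]
rackA [547. -80.  56.]
rackB [ 518. -277.   56.]
rackC [430. -57.  56.]
rackD [ 398. -255.   56.]
grip L/R [633. 237. 109.] 1.6
grip2 [628. 170. 115.] 3.7
rackA [552. -80.   9.] 7.2
rackB [ 518. -279.   34.] 5.9
rackC [433. -60.  30.] 1.1
[ 1.10863748e+00  1.31065582e-01  1.48914155e+00 -1.05131125e-05
  1.52298378e+00 -8.53939834e-02]
```

Run:
```python
from h import *
def stack(a,b,o,r0=60,r1=345,c0=60,c1=440):
    ims=[cv2.imread(f"pics/{n}_raw.png")[r0:r1,c0:c1] for n in(a,b)]
    cv2.imwrite(f"pics/{o}.png",cv2.resize(np.hstack(ims),None,fx=800/(2*(c1-c0)),fy=800/(2*(c1-c0)),interpolation=cv2.INTER_CUBIC))
q=down(-0.05)
env.goto([600,165,235],q);snap("wrist","s1",)
env.move_linear([600,245,235]);snap("wrist","s2")
q=down(-0.146)
env.goto([474,-205,215],q);snap("wrist","r1")
env.move_linear([474,-125,215]);snap("wrist","r2")
print(env.get_time_s(),env.get_joints())
```

```text
5.35 [-3.62977038e-01 -1.68558103e-01  1.78981613e+00 -4.14146664e-04
  1.52001926e+00 -2.17099709e-01]
```

View pics/s1.png

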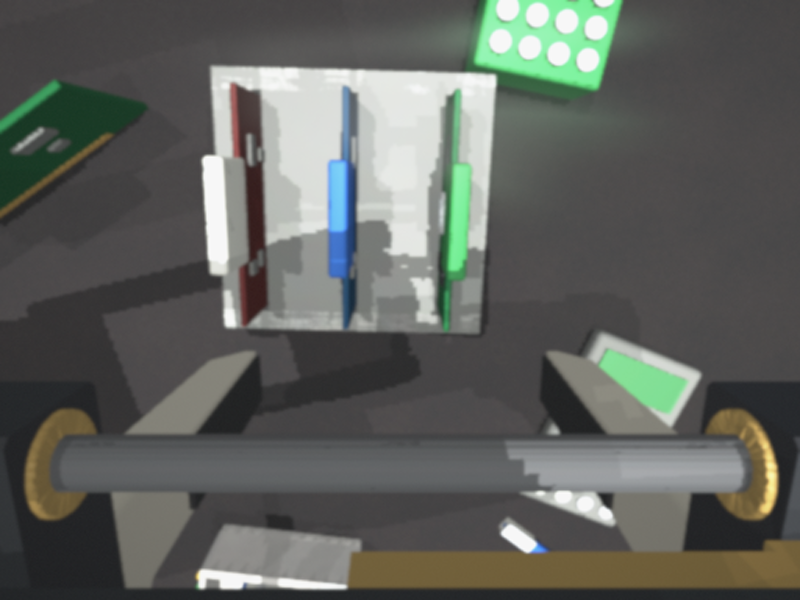

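View pics/r1.png

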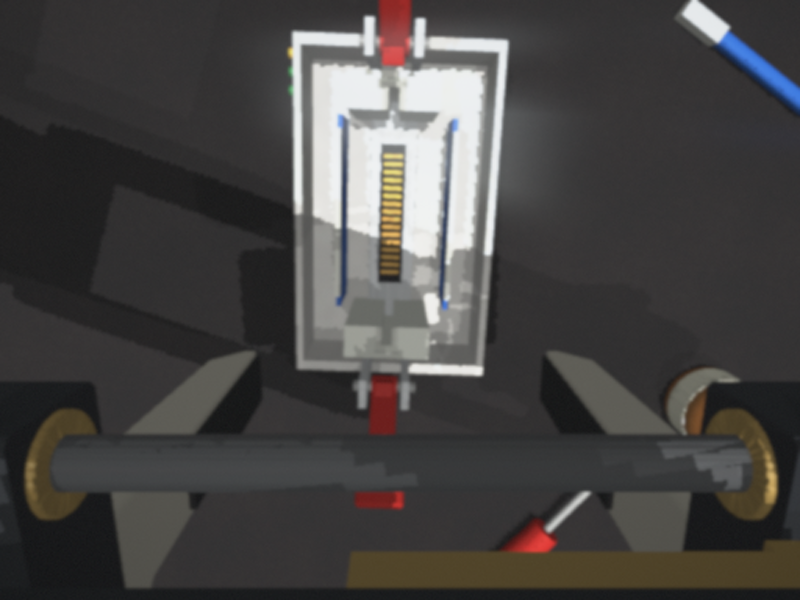

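View pics/r2.png

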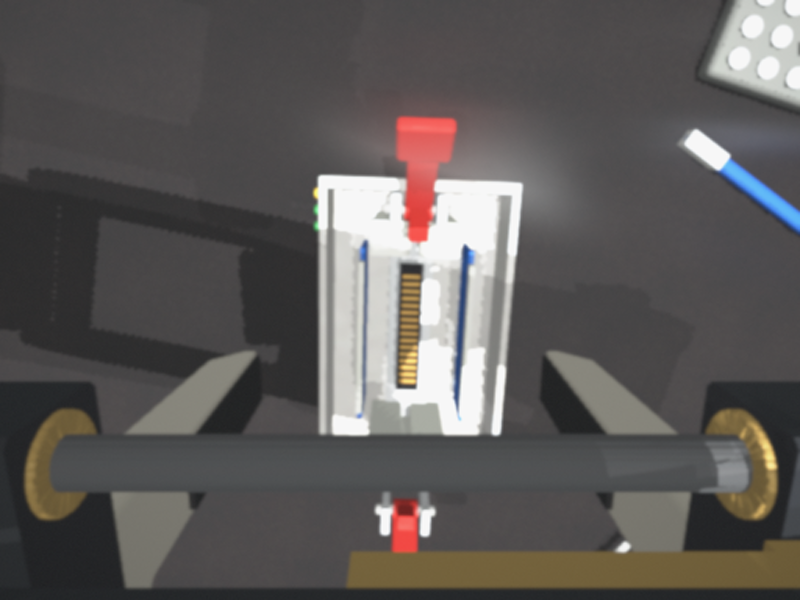

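The stand from above shows the green board's grip at (459,220), far right, with blue at (340,218) and white at (222,215). In the rack, the connector is at (392,213) in r1 with the guide slots at about (393,95) and (388,310). Enlarging the crops.

Run:
```python
import cv2,numpy as np
def cr(n,c0,r0,w,h,f): return cv2.resize(cv2.imread(f"pics/{n}_raw.png")[r0:r0+h,c0:c0+w],None,fx=f,fy=f,interpolation=cv2.INTER_CUBIC)
# s2 shifted +80 in y -> scene moves down ; 
cv2.imwrite("pics/cs.png",np.hstack([cr("s1",250,40,100,150,4),cr("s2",250,130,100,150,4)]))
cv2.imwrite("pics/cr.png",np.hstack([cr("r1",200,20,100,150,4),cr("r1",200,150,100,150,4)]))
```

```text
(no output)
```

View pics/cs.png

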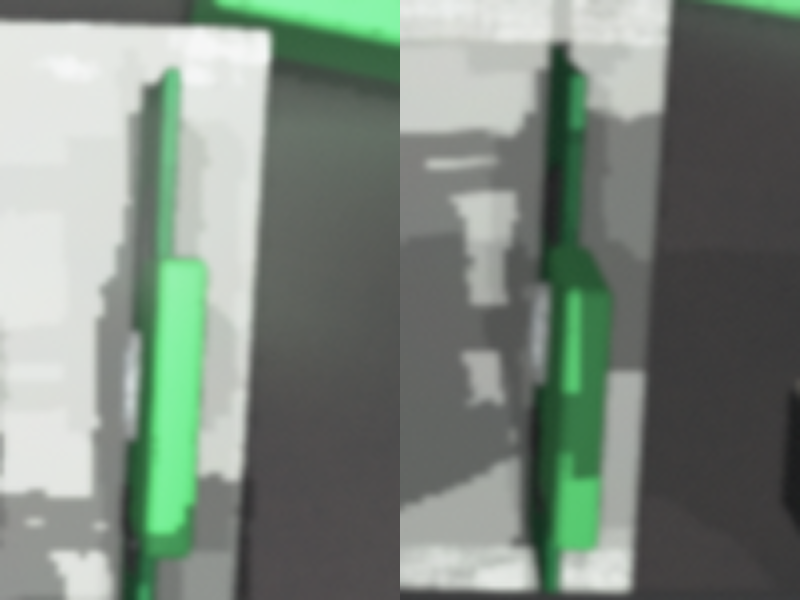

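View pics/cr.png

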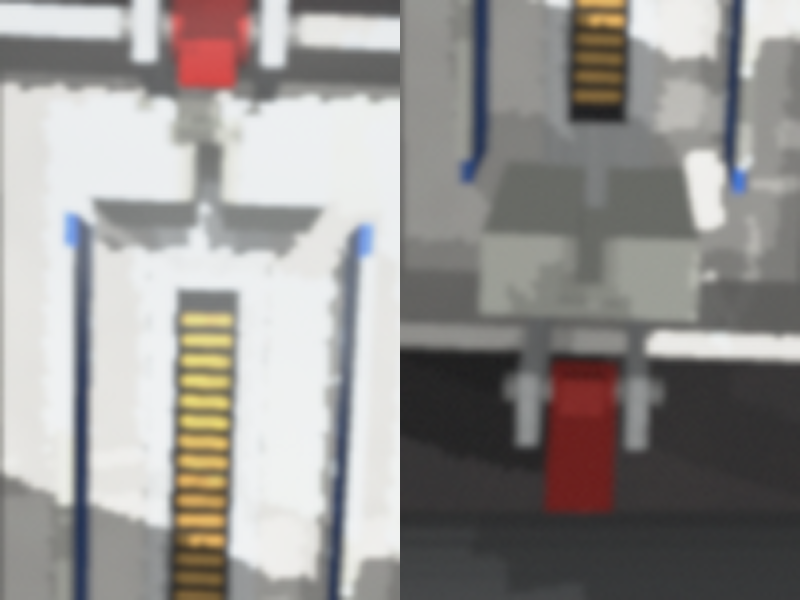

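Run:
```python
from h import *
s1,s2,r1,r2=map(load,("s1","s2","r1","r2"))
F,e=tri((s1,(295.9,105.25)),(s2,(297,202.5)));N,e2=tri((s1,(292,172.5)),(s2,(294,267)))
print("grip far/near",F,N,e,e2,np.linalg.norm(F-N))
print("at128",atz(s1,(295.9,105.25),128),atz(s1,(292,172.5),128),atz(s2,(297,202.5),128),atz(s2,(294,267),128))
# rack
A=atz(r1,(252.4,70),84);B=atz(r1,(247.3,209),84)
C=atz(r1,(251.5,93),28);D=atz(r1,(249.6,180.5),28)
print("guides",A,B,np.linalg.norm(A-B),"conn",C,D,np.linalg.norm(C-D))
d=A-B;print("yaw",np.arctan2(d[1],d[0])-np.pi/2); d=C-D;print(np.arctan2(d[1],d[0])-np.pi/2)
# connector height from r1 & r2 ; r2 px /1.5625: ends (411,263),(406,388)
k=1/1.5625
for a,b in(((251.5,93),(411,263)),((249.6,180.5),(406,388))):print("conn tri",tri((r1,a),(r2,np.array(b)*k)))
# block edge ends
for u in(480,697,573,605):print(u,atz(r1,(200+(u-400)/4,209),84))
for u in(93,325,197,222):print(u,atz(r1,(200+u/4,70),84))
# rack corners r1 (800px): inner outline outer corners
P=[atz(r1,np.array(p)*k,56) for p in((294,32),(507,41),(298,369),(483,375))]
print(np.round(P,1),np.mean(P,0))
```

```text
grip far/near [633.09332875 233.22646752 126.99630913] [627.32990797 183.71769658 145.11657109] 0.1603586383721437 0.0626244295252393 53.03469913163193
at128 [633.14009682 233.2253995  128.        ] [628.96017539 180.40852519 128.        ] [632.81978989 233.52202519 128.        ] [629.07125375 175.12897058 128.        ]
guides [ 484.97671091 -108.12359114   84.        ] [ 462.86998898 -225.59260558   84.        ] 119.53106922028574 conn [ 481.25709318 -123.77737132   28.        ] [ 466.17954168 -211.36337197   28.        ] 88.87429362714511
yaw -0.18601630799429114
-0.17047482515185686
conn tri (array([ 481.43566791, -123.32304915,   16.61277213]), np.float64(0.2411435468997375))
conn tri (array([ 465.63565787, -212.57041308,   22.20513925]), np.float64(0.26467321072095057))
480 [ 438.31606046 -222.00437066   84.        ]
697 [ 487.11754843 -229.13606868   84.        ]
573 [ 459.22683072 -225.06020574   84.        ]
605 [ 466.42337482 -226.11188636   84.        ]
93 [ 461.22741852 -104.67335242   84.        ]
325 [ 508.48949586 -111.53947064   84.        ]
197 [ 482.40993371 -107.75069607   84.        ]
222 [ 487.50283722 -108.49058055   84.        ]
[[ 435.7  -57.    56. ]
 [ 552.9  -78.6   56. ]
 [ 399.8 -254.    56. ]
 [ 518.3 -275.5   56. ]] [ 476.68831888 -166.26717367   56.        ]
```

The clear match in the crop is the stand's green-gripped board, centre (631, 204.3), top about 128, length about 59 mm. Guides centre at (474, -167), yaw -0.18. Grasping gently.

Run:
```python
from h import *
q=down(-0.068)
env.gripper_to(40)
env.goto([631,204.3,190],q)
f0=np.array(env.get_ft_force())
print(env.move_linear([631,204.3,93],rate=80,force_limit=6),env.get_eef_pos())
f0=np.array(env.get_ft_force())
env.gripper_to(0,6)
print("w",env.get_gripper_width(),env.get_grip_force(),np.array(env.get_ft_force())-f0,env.get_torque(),env.get_eef_pos(),env.get_time_s())
```

```text
False [631.58529247 204.44258152  93.89656625]
w 9.926606394540126 5.994292795658112 [ 1.01762189  0.77729689 -0.1653437 ] [-0.06138044  0.05592725 -0.07284478] [631.07843372 204.30405126  93.1107122 ] 9.6417
```

Run:
```python
from h import *
env.gripper_to(0,35)
f0=np.array(env.get_ft_force())
p=np.array(env.get_eef_pos())
print(env.move_linear([631,204.3,135],rate=50,force_limit=10),np.array(env.get_ft_force())-f0)
env.move_linear([631,204.3,225],rate=120)
env.goto([473.9,-166.9,235],down(-0.18));env.wait(.4)
c=snap("wrist","h1")
print(env.get_eef_pos(),env.get_ft_force()-f0,env.get_torque(),env.get_gripper_width(),env.get_time_s())
im=cv2.imread("pics/h1_raw.png");cv2.imwrite("pics/h1c.png",cv2.resize(im[0:290,130:390],None,fx=2.06,fy=2.06,interpolation=cv2.INTER_CUBIC))
```

```text
False [ 0.24966427 -0.95204915 -4.61121505]
[ 474.02454688 -166.69952736  234.96478745] [ 1.27494456 -0.44458714 -3.41020327] [-0.09725985  0.13015535  0.04399874] 10.155893362022072 13.6917
```

View pics/h1c.png

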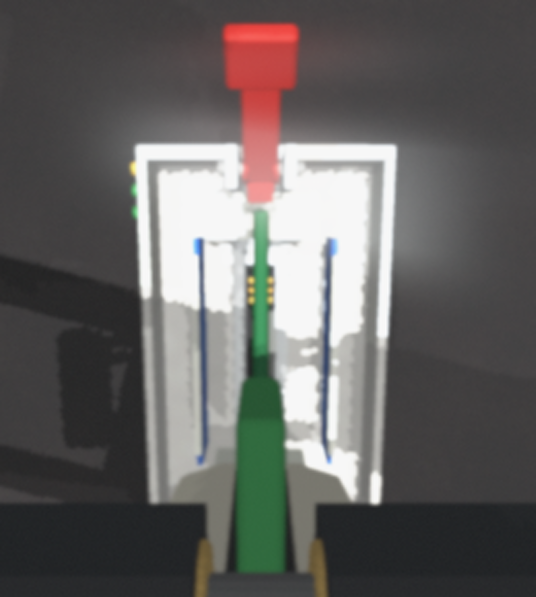

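Run:
```python
from h import *
c=load("h1");K,o,M=c
T=np.array(env.camera_params("wrist")["T_tool_cam"])
ct=(K,T[:3,3],T[:3,:3])
to=lambda p:(np.array(p)-[130,0])*2.06
for X in((70,0,5),(70,2,5),(70,-2,5),(30,0,5),(30,0,-35),(30,5,-35),(30,-5,-35),(70,0,83)):print(X,to(proj(ct,X)).round(1))
# tool-frame: scale
a=atz(ct,np.array([262,210])/2.06+[130,0],5);b=atz(ct,np.array([260,415])/2.06+[130,0],-35);print(a,b)
# guide in this view
print(to(proj(c,[484.98,-108.1,84])),to(proj(c,[481.3,-123.8,28])))
```

```text
(70, 0, 5) [262.8 208.1]
(70, 2, 5) [271.3 208.1]
(70, -2, 5) [254.3 208.1]
(30, 0, 5) [262.5 374.4]
(30, 0, -35) [263.6 418. ]
(30, 5, -35) [289.3 418.1]
(30, -5, -35) [237.8 418. ]
(70, 0, 83) [261.5 212. ]
[69.56670154 -0.17810369  5.        ] [ 30.61379725  -0.694947   -35.        ]
[261.57488827 238.55495368] [259.56296536 267.49987172]
```

Run:
```python
from h import *
x,y=473.9,-167.1
env.move_linear([x,y,174],rate=100);env.wait(.2)
f0=np.array(env.get_ft_force())
for z in(160,140,118):
    r=env.move_linear([x,y,z],rate=25,force_limit=4)
    print(z,r,np.round(env.get_eef_pos(),1),np.round(np.array(env.get_ft_force())-f0,2),np.round(env.get_torque(),2),env.get_time_s())
    if r:break
```

```text
160 False [ 473.9 -167.1  160. ] [ 0.39 -0.21  0.23] [-0.05  0.1   0.02] 15.3583
140 False [ 474.  -167.2  140.2] [ 0.14 -0.55  0.99] [-0.08  0.12 -0.02] 16.3083
118 False [ 474.  -167.2  118.2] [-0.38 -0.03  0.3 ] [-0.07  0.03  0.  ] 17.3417
```

Run:
```python
from h import *
x,y=473.9,-167.1
f0=np.array(env.get_ft_force())
r=env.move_linear([x,y,107],rate=12,force_limit=3)
print(r,np.round(env.get_eef_pos(),1),np.round(np.array(env.get_ft_force())-f0,2),np.round(env.get_torque(),2),env.get_time_s())
```

```text
True [ 473.8 -167.1  109.8] [0.91 0.01 4.83] [-0.16 -0.29  0.03] 18.0
```

The board rests on the connector with the guides aligned. Releasing, then swinging the left lever most of the way.

```bash
cat >> h.py <<'E'
C=np.array([473.9,-167.1]);Y=-0.18;Q=down(Y)
def P(yp,z,xp=0): 
    c,s=np.cos(Y),np.sin(Y);return [C[0]+c*xp-s*yp,C[1]+s*xp+c*yp,z]
def yp(): d=np.array(env.get_eef_pos())[:2]-C; return -np.sin(Y)*d[0]+np.cos(Y)*d[1]
def push(s,target,lim,rate=30):
    f0=np.array(env.get_ft_force());r=env.move_linear(P(s*target,138),rate=rate,force_limit=lim)
    d=np.array(env.get_ft_force())-f0
    print("push",s,target,r,"yp",round(yp(),1),"f",d.round(1),"t",env.get_time_s());return r
E
python3 - <<'E'
from h import *
f0=np.array(env.get_ft_force())
env.gripper_to(26);print(np.array(env.get_ft_force())-f0)
print(env.move_linear(P(0,180),rate=60,force_limit=5))
env.move_linear(P(0,245),rate=150)
env.gripper_to(0,10)
env.goto(P(158,235),Q)
print(env.move_linear(P(158,138),rate=100,force_limit=5),env.get_eef_pos())
push(1,105,8); push(1,91.2,8)
print(env.get_time_s())
E
```

```text
[-0.88347626 -0.32909886 -2.42893439]
False
False [502.78142696 -11.76389058 138.85536251]
push 1 105 False yp 105.0 f [0.4 1.  0.7] t 24.7583
push 1 91.2 False yp 90.9 f [-0.7  1.3 -1.2] t 25.3667
25.3667
```

Run:
```python
from h import *
env.move_linear(P(110,138),rate=100);env.move_linear(P(110,215),rate=150)
im=snap("wrist","v1")
env.goto(P(-158,225),Q)
print(env.move_linear(P(-158,138),rate=100,force_limit=5))
push(-1,105,8); push(-1,91.2,8); push(-1,86,9,15)
env.move_linear(P(-110,138),rate=100);env.move_linear(P(-110,215),rate=150)
snap("top","v2");snap("scene","v3")
a=cv2.imread("pics/v2_raw.png")[190:270,280:400];b=cv2.imread("pics/v3_raw.png")[90:200,180:270];w=cv2.imread("pics/v1_raw.png")
f=lambda i,W,H:cv2.resize(i,(W,H),interpolation=cv2.INTER_CUBIC)
cv2.imwrite("pics/v.png",np.vstack([np.hstack([f(a,400,267),f(b,218,267)]),f(w[0:280,100:420],618,333*280*320//(280*320))]))
```

```text
False
push -1 105 False yp -104.9 f [ 0.6 -0.5  1.8] t 30.4
push -1 91.2 False yp -90.8 f [-0.5 -0.2 -2.1] t 31.0083
push -1 86 False yp -86.0 f [-1.1 -3.1 -0.7] t 31.5083
```

View pics/v.png

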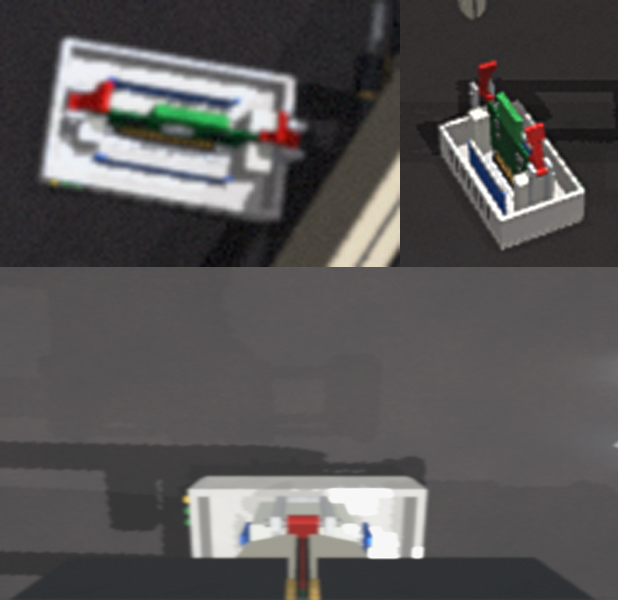

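The board stands in both guides and both levers are swung most of the way in. Finishing each to its stop.

Run:
```python
from h import *
def fin(s,lim):
    env.goto(P(s*112,225),Q);env.move_linear(P(s*112,138),rate=150);env.move_linear(P(s*96,138),rate=80);env.wait(.2)
    f0=np.array(env.get_ft_force())
    for t in np.arange(90,72,-1.5):
        env.move_linear(P(s*t,138),rate=20,force_limit=lim)
        d=(np.array(env.get_ft_force())-f0);n=-s*(-(-np.sin(Y)*d[0]+np.cos(Y)*d[1]))
        print(s,t,round(yp(),1),"Fy",round(n,1),"z",d[2].round(1))
        if n>lim: break
    env.move_linear(P(s*112,138),rate=120);env.move_linear(P(s*112,225),rate=150)
fin(1,14);fin(-1,14);print(env.get_time_s())
```

```text
1 90.0 90.1 Fy 0.9 z -2.0
1 88.5 88.6 Fy 1.8 z -1.2
1 87.0 87.1 Fy 2.9 z -2.5
1 85.5 85.6 Fy 3.8 z -1.0
1 84.0 84.0 Fy 3.2 z -1.5
1 82.5 82.5 Fy 3.7 z -1.2
1 81.0 81.1 Fy 4.3 z -2.2
1 79.5 80.6 Fy 9.8 z -1.4
1 78.0 80.2 Fy 15.0 z -1.2
-1 90.0 -89.9 Fy -0.4 z 0.4
-1 88.5 -88.4 Fy 0.7 z 0.4
-1 87.0 -86.9 Fy 0.0 z 1.3
-1 85.5 -85.7 Fy 2.0 z 0.2
-1 84.0 -84.1 Fy 2.5 z 0.0
-1 82.5 -82.4 Fy 2.2 z 0.4
-1 81.0 -80.9 Fy 2.8 z 0.2
-1 79.5 -79.7 Fy 4.4 z -0.2
-1 78.0 -79.2 Fy 9.0 z 0.1
-1 76.5 -78.7 Fy 13.3 z -0.6
-1 75.0 -78.3 Fy 17.9 z -0.8
44.7833
```

Run:
```python
from h import *
env.goto(P(-40,245),Q);snap("wrist","e1")
env.goto(P(-330,250),Q);snap("scene","e2");snap("top","e3")
f=lambda i,W,H:cv2.resize(i,(W,H),interpolation=cv2.INTER_CUBIC)
w=cv2.imread("pics/e1_raw.png")[0:280,130:380];s=cv2.imread("pics/e2_raw.png")[90:200,180:270];t=cv2.imread("pics/e3_raw.png")[80:270,130:430]
cv2.imwrite("pics/e.png",np.hstack([f(w,420,470),np.vstack([f(s,340,260),f(t,340,210)])]))
print(env.get_time_s())
```

```text
46.45
```

View pics/e.png

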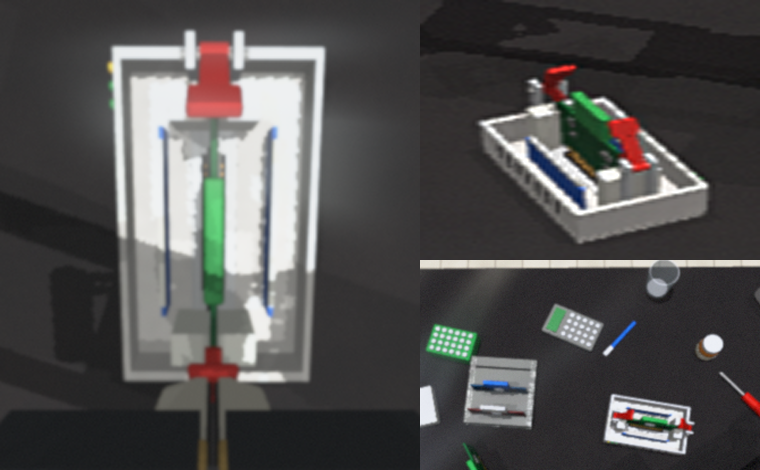

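Both levers lean inward, the board is level, and the spares and bench items are undisturbed. One gentle check of the left lever, since the right was closed after it, then I'll hand in.

Run:
```python
from h import *
env.goto(P(0,260),Q);env.goto(P(112,225),Q);env.move_linear(P(112,138),rate=150);env.wait(.2)
push(1,77,10,30)
env.move_linear(P(112,138),rate=120);env.move_linear(P(112,230),rate=150);env.wait(.3)
print(env.get_time_s(),env.hand_in())
```

```text
push 1 77 True yp 81.3 f [1.4 2.6 1.6] t 50.175
the job is handed in; nothing more can be done
51.65 None
```

I fitted the green-handled board in the box, swung both red levers in to their stops, and handed the job in at 51.7 s. The board looked level in the last pictures, and the spares and bench items looked undisturbed. My final touch on the left lever stopped at its force limit about 1 mm short of where it had stopped before, so I believe it is at its stop but took no picture after that touch.

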